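# Seat the tube that stands out and start the dry-block heater

### The job

One tube in the dry-block heater stands out higher than the others: press its cap gently down with closed fingertips until the tube is fully home like the rest, then press the round start key on the heater's front deck and let it spring back up. Only press, never lift, and do not touch the other tubes, the square key or the bar key, nor disturb the bottle, beaker and box standing around; finish clear of everything.

Things in the scene. Friction and masses are not known exactly. Their poses are not given: they have to be found in the camera images.
- heater: Dry-block heater, white bench instrument 240 (its x) by 214 (its y) mm, fixed on the bench; origin at the centre of its footprint on the bench, z up. Its -x side is the front, roughly towards the robot. From x = -35 mm back the housing is 85 mm high and carries the block; in front of that lies the lower key deck.
- block (a point): Centre of the top face of the heater's aluminium block, 110 (x) by 154 (y) mm, 90 mm above the bench; axes as the heater's. Six holes, at x = -24 and +24 mm by y = -48, 0 and +48 mm from here; the one at x = +24, y = 0 is empty, the other five hold a capped tube each, in any order.
- deck (a point): Point on the level key deck (58 mm above the bench) at the middle of the row of three keys, which stand at y = -55, 0 and +55 mm from here, in any order; axes as the heater's.
- tube_a_cap (a point): Centre of the cap's top on the tube that stands out, 18 to 26 mm higher than the other four, otherwise just like them (blue ribbed cap 21 mm across and 13 mm high on a clear tube 17 mm across). The cap is springy: it sinks 1 mm under 4 N, 3.5 mm under 9 N, at most 6 mm (14 N), and this point with it. Fully home and not pressed, this point is 115 mm above the bench.
- tube_a (a joint): How far that tube stands out above fully home, m: 0 fully home (a firm stop), 0.018 to 0.026 at the start. It slides straight down under about 4 N, has no spring and stays where it is left.
- key_round_top (a point): Centre of the top of the round key, the start key: a dark grey disc 22 mm across standing 12 mm above the deck (top 70 mm above the bench). z up.
- key_round (a joint): How far the round key is pressed down, m: 0 up, 0.007 at its stop; it counts as pressed from 0.0025 on. A spring of about 1.5 N at first touch, 4 N at 2.5 mm and 8.5 N at the stop brings it back up.
- key_square_top (a point): Centre of the top of the square key, 19 by 19 mm, same height, colour and spring as the round one; to be left alone.
- key_square (a joint): How far the square key is pressed, m (0 up, 0.007 at its stop).
- key_bar_top (a point): Centre of the top of the narrow bar-shaped key, 34 mm (along the heater's x) by 11 mm, same height, colour and spring; to be left alone.
- key_bar (a joint): How far the bar key is pressed, m (0 up, 0.007 at its stop).
- reagent: Loose amber bottle with blue cap, 56 mm across, 120 mm high, standing beside the heater's left (+y) side; origin at the centre of its underside. To be left alone.
- beaker: Loose glass beaker, 68 mm across, 85 mm high, beside the heater's right (-y) side; origin at the centre of its underside. To be left alone.
- tipbox: Loose pipette-tip box, grey with a pale see-through lid, 85 by 120 mm and 50 mm high, in front of the heater's right corner; origin at the centre of its underside. To be left alone.
- tube_b_cap (a point): Centre of the top of the cap of another tube, already fully home: 115 mm above the bench. To be left alone.
- tube_b (a joint): How far this other tube stands out above fully home, m: 0 at the start.
- tube_c_cap (a point): Centre of the top of the cap of another tube, already fully home: 115 mm above the bench. To be left alone.
- tube_c (a joint): How far this other tube stands out above fully home, m: 0 at the start.
- tube_d_cap (a point): Centre of the top of the cap of another tube, already fully home: 115 mm above the bench. To be left alone.
- tube_d (a joint): How far this other tube stands out above fully home, m: 0 at the start.
- tube_e_cap (a point): Centre of the top of the cap of another tube, already fully home: 115 mm above the bench. To be left alone.
- tube_e (a joint): How far this other tube stands out above fully home, m: 0 at the start.

How it is judged:
By the outcome, as a careful person would: the job done as asked, in the order asked, and still so for the second after the job is handed in, with the robot touching nothing.
It also fails if it takes over 42 s, if anything falls off the work surface, if the arm or the gripper's body presses on something with over 40 N, if the wrist force passes 120 N, or if a joint passes its speed limit or range.

### The arm

A 6-joint arm with a two-finger parallel gripper is mounted at the origin on the work surface. World frame = base frame: x ahead of the robot, y to its left, z up, the work surface at z = 0. Lengths are in m, angles in rad, forces in N, time in s.
With the tool pointing down it reaches from about 0.375 to 0.9 m from the base axis. Payload 3.1 kg.
Tool frame: the origin (TCP) lies at the very end of the fingers, on their centre line; the grasp point (between the pads) lies robot.grasp_offset behind it (robot.grasp_offset is the distance from the TCP to the grasp point, in m); z points along the fingers, y is the direction in which the jaws open and shut (so a half turn about z gives the same grasp; the last joint's range is limited). The gripper opens to 87 mm and grips with 3 to 60 N. Pads are 19 mm wide; open, the fingers measure 117 mm over their backs; the gripper's body (75 mm by 190 mm) begins 51 mm behind the grasp point.
Start: joints at [1.071, 0.527, 1.433, -0, 1.181, -0.178], TCP at [0.197, 0.593, 0.223] pointing down, gripper open.
Joint ranges: [-3.08, 3.08], [-0.75, 2.2], [0.22, 2.44], [-1.43, 4.57], [0, 2.65], [-2.85, 2.85]. Speed limits (rad/s): [2.79, 2.79, 3.14, 3.14, 3.14, 3.14].

### API

Orientations are given as a unit quaternion [x, y, z, w].
In Python, from rig import robot gives the robot as it stands.
- The arm moves only by the tool drive_tool, never from a script. Its argument "targets" is one flat list of numbers, 6 for each row, row after row: the shift along the tool's x, y, z in cm, then the turn, a rotation vector about the tool's x, y, z in degrees. A call has 1 to 12 rows; each row is the pose to reach, as a shift and turn from the pose commanded when the call began, along the tool's axes at that moment; what a row does not reach only later rows make up. A row lasts 1/12 s, in which the tool goes at most 41.7 mm and 7.16 degrees, less where a joint would pass 70% of its speed; a pose out of reach is approached as far as the arm can. A call with a gripper value outside its range is refused whole. "grip" is the gripper command: -1 is fully open, 1 is shut, values between are in proportion, set as the call begins (left out, the last holds). The fingers move at their own pace and stop on an object; "squeeze" is the grip in N (left out, the last holds). Time passes only in rows, so rows that repeat a pose let the fingers close. It gives the time, the measured TCP pose, the force and the opening at its end, in the units of the state.
- robot.get_obs(): the state, without advancing time (a new reading comes with each control period).
- robot.camera(name): name is "side" or "top" or "wrist"; returns (picture, depth): 400x640x3 uint8, red, green, blue; 400x640 float32, m along the optical axis (not along the pixel's ray), 0 where there is no reading.
- robot.calibration(name): a dict with "mtx" (3x3 intrinsics, pixels), "R" (3x3) and "t" (3): a world point X has camera coordinates R X + t; the wrist camera has in their place "hand_eye" (4x4, takes a point from camera to tool coordinates, whose origin is the TCP and whose axes are the flange's). Camera axes: x right, y down, z forward; pixel columns grow to the right and rows downward; lengths in m; the calibration is good to about 2 mm. The wrist camera is an equidistant fisheye: a pixel r from the principal point sees the ray r / f radians off the axis. A picture is of the moment at which its call begins: read the wrist's pose just before it. calibration takes no time and is no camera call.
- robot.hand_in(): hands the job in, once; it reports no verdict.
The state is a dict: "time": time; "q": joint angles; "joint_velocities": joint speeds; "joint_torque": joint torques, N m; "position": TCP position; "tool_rot": TCP orientation; "ft_force": force on the tool from outside, world axes, zero at the start; "moment": the same for the moment, N m; "grip_width": finger opening in m.
Only numpy, scipy, OpenCV 4.12 (cv2) and the standard library are available. Lean on these libraries where they do the work, as an engineer would, in place of code of your own. Each camera call takes 0.05 s, during which the arm holds its last target.

## Working session

There is one attempt and no reset: what is moved stays moved. The work goes in short steps, Python scripts to look and compute and a tool call to move; the robot and the scene stay as the last step left them, time stands still between calls to the robot, and variables do not carry over. Pictures are saved under pics/ and viewed, and the job is handed in when it is done.

Besides the shell and the picture viewer there is one more tool, called after "Call:" in YAML: its name, and indented under it one key for each argument. drive_tool: Moves the arm, as the interface text tells. Its arguments: {"type":"object","properties":{"targets":{"type":"array","items":{"type":"number"}},"grip":{"type":"number"},"squeeze":{"type":"number"}},"required":["targets"]}

```bash
mkdir -p pics; ls; python3 - <<'E'
from rig import robot
import cv2,numpy as np
o=robot.get_obs();print(o, robot.grasp_offset)
for n in ("side","top"):
    p,d=robot.camera(n);cv2.imwrite(f"pics/{n}0.png",p[:,:,::-1]);np.savez(f"{n}0.npz",p=p,d=d);print(n,robot.calibration(n))
print(robot.calibration("wrist"))
E
```

```text
pics
{'time': 0.0, 'q': array([ 1.07145249e+00,  5.28496451e-01,  1.43388572e+00, -8.65896008e-05,
        1.18137766e+00, -1.78476823e-01]), 'joint_velocities': array([ 1.00291670e-04, -1.49697533e-03, -2.36523222e-05, -1.28338689e-03,
        9.00424714e-04, -9.86324630e-05]), 'joint_torque': array([-2.14448919e-03, -4.40050507e+01, -1.76587039e+01,  6.31278008e-02,
        5.84459945e-02, -1.73718490e-04]), 'position': array([0.19674753, 0.59246073, 0.22155829]), 'tool_rot': array([ 1.59729800e-01,  9.87160177e-01, -1.03525943e-03, -3.22490528e-04]), 'ft_force': array([-0.67970731,  0.29866853, -0.1910871 ]), 'moment': array([-0.03721726,  0.00014004, -0.01028349]), 'grip_width': 0.08688561199004358} 0.0187
side {'mtx': array([[473.09859575,   0.        , 319.27410075],
       [  0.        , 473.09859575, 197.84019944],
       [  0.        ,   0.        ,   1.        ]]), 'R': array([[-0.90860095, -0.41759081,  0.00788828],
       [-0.32568444,  0.6965526 , -0.639331  ],
       [ 0.26148415, -0.58346585, -0.76889118]]), 't': array([0.49880154, 0.23102827, 0.89596706])}
top {'mtx':
[... 173 characters left out ...]
2180938, -0.99944918, -0.02501395],
       [-0.98615306,  0.02561995, -0.16384678],
       [ 0.16439739,  0.02109418, -0.98616861]]), 't': array([0.03370658, 0.54077451, 0.78669918])}
{'mtx': array([[309.70691629,   0.        , 318.21697466],
       [  0.        , 309.70691629, 194.60537549],
       [  0.        ,   0.        ,   1.        ]]), 'hand_eye': array([[ 4.45562127e-05, -9.62661628e-01, -2.70707571e-01,
         7.46099403e-02],
       [ 9.99999717e-01, -1.60369812e-04,  7.34881789e-04,
        -8.19993236e-04],
       [-7.50855821e-04, -2.70707527e-01,  9.62661348e-01,
        -1.63699940e-01],
       [ 0.00000000e+00,  0.00000000e+00,  0.00000000e+00,
         1.00000000e+00]])}
```

View pics/side0.png

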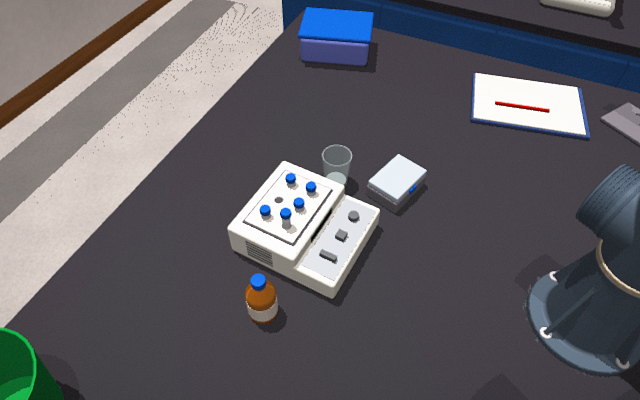

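View pics/top0.png

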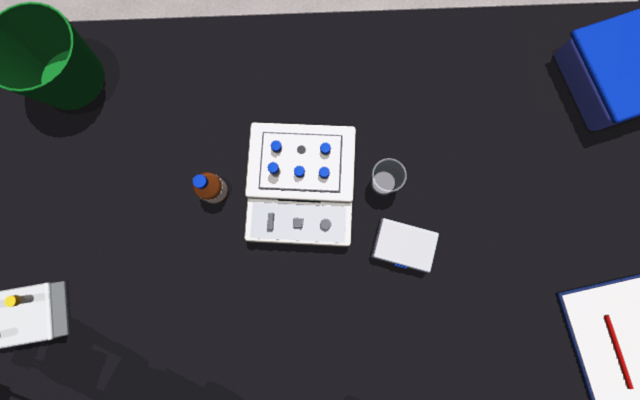

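The side view shows the tall tube at about (286,213), with its clear stem visible. In the top view it is the front-left cap at (273,168). The round key is the right-hand one, at top (326,225) and side (353,216). Next I measure.

```bash
cat > h.py <<'E'
import numpy as np,cv2
from rig import robot
def cloud(n,d):
    c=robot.calibration(n);K=c["mtx"]
    v,u=np.mgrid[:400,:640]
    X=np.stack([(u-K[0,2])/K[0,0]*d,(v-K[1,2])/K[1,1]*d,d],-1)
    return (X-c["t"])@c["R"]
E
python3 - <<'E'
from h import *
for n in ("top","side"):
    z=np.load(f"{n}0.npz");p=z["p"].astype(int);d=z["d"];W=cloud(n,d);W[d==0]=np.nan
    reg=(W[...,0]>.2)&(W[...,0]<.75)&(abs(W[...,1])<.3)
    if n=="top":
        print("range housing", [np.round(W[v,u],3) for u,v in ((257,130),(348,130),(300,222),(326,225),(270,222),(273,168),(300,195))])
    blue=(p[...,2]>120)&(p[...,0]<80)&(p[...,1]<130)
    k,l,s,c=cv2.connectedComponentsWithStats((blue).astype(np.uint8))
    for i in range(1,k):
        m=(l==i)&(d>0)
        if 15<s[i,4]<400:
            q=W[m];zt=np.percentile(q[:,2],90);t=q[q[:,2]>zt-.004]
            print(n,"blue",c[i].round(1),s[i,4],t.mean(0).round(4),zt.round(4))
    # keys: dark pixels with height .06-.08
    g=p.max(-1)
    m=(W[...,2]>.064)&(W[...,2]<.077)&reg&(g<140)
    k,l,s,c=cv2.connectedComponentsWithStats(m.astype(np.uint8))
    for i in range(1,k):
        if s[i,4]>15:
            q=W[l==i];print(n,"key",c[i].round(1),s[i],q.mean(0).round(4))
    a,b,e,f=(235,115,215,130) if n=="top" else (220,150,170,150)
    im=z["p"][b:b+f,a:a+e,::-1];cv2.imwrite(f"pics/{n}_z.png",cv2.resize(im,None,fx=3.6,fy=3.6,interpolation=cv2.INTER_CUBIC))
E
```

```text
range housing [array([0.665, 0.135, 0.085]), array([nan, nan, nan]), array([0.477, 0.052, 0.071]), array([0.47 , 0.   , 0.071]), array([0.479, 0.111, 0.069]), array([0.573, 0.097, 0.135]), array([0.529, 0.05 , 0.087])]
top blue [590.1  79.2] 123 [ 0.7577 -0.5504  0.0725] 0.0741
top blue [275.6 145.6] 74 [0.6227 0.0938 0.1151] 0.1165
top blue [325.  147.9] 73 [ 0.6156 -0.0015  0.1153] 0.1166
top blue [272.7 167.4] 83 [0.5751 0.0971 0.1351] 0.1366
top blue [298.9 170.9] 74 [0.5713 0.0493 0.1154] 0.1168
top blue [323.7 172.1] 78 [0.5679 0.0021 0.1154] 0.1166
top blue [198.9 180.6] 148 [0.5566 0.2393 0.1202] 0.1218
top blue [399.8 265.3] 24 [ 0.3887 -0.1466  0.0411] 0.0423
top blue [630.4 277.6] 30 [ 0.3533 -0.6162  0.0129] 0.0144
top blue [588.5 287.4] 108 [ 0.3353 -0.529   0.0128] 0.0143
top blue [571.2 330.7] 18 [ 0.2517 -0.4849  0.0123] 0.0133
top key [395.1 168.1] [376 161  28  26  83] [ 0.5814 -0.1415  0.0703]
top key [214.9 189.5] [199 173  23  27  89] [0.5469 0.2222 0.0718]
top key [291.6 199.9] [285 199  15   2  17] [0.5219 0.0676 0.0718]
top key [312.2 200.9] [304 200  16   2  
[... 658 characters left out ...]
 [298.4 201.6] 65 [0.5712 0.051  0.1156] 0.117
side blue [264.4 208.9] 63 [0.6225 0.0955 0.1157] 0.1172
side blue [284.9 212.1] 70 [0.5751 0.0992 0.1353] 0.1365
side blue [257.4 279.5] 172 [0.5559 0.2391 0.1206] 0.1221
side key [336.8 151.9] [324 148  27  11 116] [ 0.5741 -0.1489  0.0705]
side key [336.3 167.6] [323 161  29  11 109] [ 0.5555 -0.1031  0.0708]
side key [286.8 239.7] [228 190 117  76 420] [0.566  0.1133 0.0705]
side key [353.4 215.9] [349 212  10   8  37] [0.471  0.0047 0.0689]
side key [340.7 237. ] [335 233  12   8  30] [0.4743 0.0628 0.0678]
side key [328.5 257. ] [320 253  17   8  39] [0.4772 0.1154 0.0677]
side key [262.7 304. ] [246 293  30  17 135] [0.542  0.2554 0.071 ]
```

View pics/top_z.png

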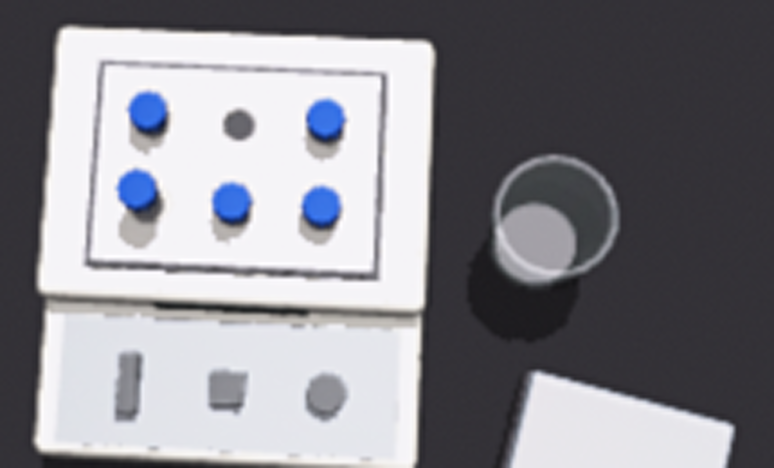

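View pics/side_z.png

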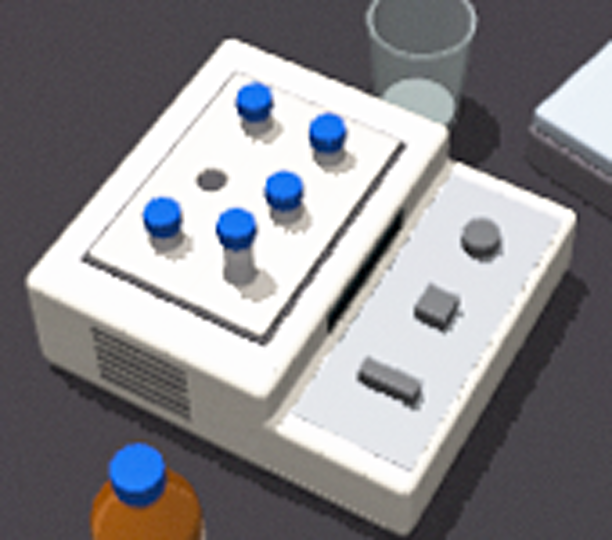

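```bash
python3 - <<'E'
from h import *
for n in ("top","side"):
    z=np.load(f"{n}0.npz");p=z["p"].astype(int);d=z["d"];W=cloud(n,d);W[d==0]=np.nan
    g=p.max(-1)
    reg=(W[...,0]>.43)&(W[...,0]<.505)&(W[...,1]>-.03)&(W[...,1]<.15)
    for thr in(110,140,):
      m=reg&(g<thr)
      k,l,s,c=cv2.connectedComponentsWithStats(m.astype(np.uint8))
      for i in range(1,k):
        if s[i,4]>15:
            q=W[l==i];q2=q[(q[:,2]>.0675)]
            print(n,thr,"key",c[i].round(1),s[i],q2.mean(0).round(4),len(q2),q2.min(0).round(4),q2.max(0).round(4))
E
```

```text
<stdin>:12: RuntimeWarning: Mean of empty slice.
  ret = um.true_divide(
Traceback (most recent call last):
ValueError: zero-size array to reduction operation minimum which has no identity
```

The zooms confirm the layout: tall tube front-left, with the keys running bar (left), square (middle) and round (right, top pixel about (325.5,224)).

```bash
python3 - <<'E'
from h import *
def ray(n,u,v,z):
    c=robot.calibration(n);r=c["R"].T@np.linalg.inv(c["mtx"])@[u,v,1];o=-c["R"].T@c["t"]
    return (o+r*(z-o[2])/r[2]).round(4)
print(ray("top",325.2,223.9,.07),ray("side",353.4,214.9,.07))
print("sq",ray("top",297.6,222.3,.07),ray("side",341.5,234.7,.07),"bar",ray("top",270,221.3,.07),ray("side",328,254.5,.07))
# cap tops fit: model of block with holes
H=np.array([[-24,48],[-24,0],[-24,-48],[24,48],[24,-48]])/1e3
P=np.array([[.5751,.098],[.5713,.0501],[.568,.0028],[.6226,.0946],[.6156,-.0009]])
hm,pm=H.mean(0),P.mean(0);U,S,V=np.linalg.svd((H-hm).T@(P-pm));R=V.T@U.T;t=pm-R@hm
print("yaw",np.degrees(np.arctan2(R[1,0],R[0,0])),"block",t,"res",(P-(H@R.T+t)).round(4).tolist())
# deck ~ 
for x in(-.12,-.122,-.124): print(x,R@[x,-.055]+t)
E
```

```text
[0.4725 0.0019 0.07  ] [0.4717 0.003  0.07  ]
sq [0.477  0.0565 0.07  ] [0.4744 0.0587 0.07  ] bar [0.4803 0.1113 0.07  ] [0.4798 0.112  0.07  ]
yaw -4.208805768298816 block [0.59530706 0.04856772] res [[0.0002, -0.0002], [-0.0001, -0.0002], [0.0002, 0.0003], [-0.0002, -0.0001], [-0.0001, 0.0002]]
-0.12 [0.47159414 0.00252302]
-0.122 [0.46959953 0.0026698 ]
-0.124 [0.46760493 0.00281659]
```

```bash
cat >> h.py <<'E'
from scipy.spatial.transform import Rotation as Ro
def rel(target,yaw_y=85.8):
    o=robot.get_obs();R=Ro.from_quat(o["tool_rot"])
    y=np.radians(yaw_y);Y=np.array([np.cos(y),np.sin(y),0]);Z=np.array([0,0,-1.]);X=np.cross(Y,Z)
    T=Ro.from_matrix(np.stack([X,Y,Z],1))
    print("t",round(o["time"],2),"pos",o["position"].round(4),"F",o["ft_force"].round(2),"w",o["grip_width"])
    print("shift cm",(R.inv().apply(np.array(target)-o["position"])*100).round(2),"rot deg",np.degrees((R.inv()*T).as_rotvec()).round(2))
E
python3 -c "
from h import *
rel([.575,.098,.222])"
```

```text
t 0.1 pos [0.1967 0.5925 0.2217] F [ 0.09 -0.18 -0.5 ] w 0.08702115873891145
shift cm [-5.149e+01 -3.500e+01  2.000e-02] rot deg [ -0.11  -0.03 -14.18]
```

Call:
drive_tool:
  targets: [-3, -2, 0, 0, 0, -1, -6, -4, 0, 0, 0, -2, -9, -6.1, 0, 0, 0, -3, -12.4, -8.4, 0, 0, 0, -4.5, -15.8, -10.7, 0, 0, 0, -6, -19.2, -13, 0, 0, 0, -8, -22.6, -15.4, 0, 0, 0, -9, -26, -17.7, 0, 0, 0, -10, -29.4, -20, 0, 0, 0, -11, -32.8, -22.3, 0, 0, 0, -12, -36, -24.5, 0, 0, 0, -13, -39, -26.5, 0, 0, 0, -14.2]
  grip: 1
  squeeze: 10

```text
time: 1.1
position: [0.4844, 0.2165, 0.2223]
tool_rot: [0.036, 0.999, -0.0, -0.0]
ft_force: [0.6, 0.2, 0.2]
grip_width: 0.0154
```

```bash
python3 -c "
from h import *
rel([.575,.098,.222])"
```

```text
t 1.1 pos [0.4844 0.2165 0.2223] F [0.59 0.16 0.16] w 0.015414265326488343
shift cm [ -9.9  -11.16   0.03] rot deg [-0.02 -0.03  0.03]
```

Call:
drive_tool:
  targets: [-2, -2.2, 0, 0, 0, 0, -4.2, -4.8, 0, 0, 0, 0, -6.5, -7.4, 0, 0, 0, 0, -8.5, -9.6, 0, 0, 0, 0, -9.6, -10.8, 0, 0, 0, 0, -9.9, -11.2, 0, 0, 0, 0, -9.9, -11.2, 0, 0, 0, 0, -9.9, -11.2, 0, 0, 0, 0, -9.9, -11.2, 0, 0, 0, 0, -9.9, -11.2, 0, 0, 0, 0]

```text
time: 1.93
position: [0.573, 0.1013, 0.2226]
tool_rot: [0.035, 0.999, 0.0, -0.0]
ft_force: [0.1, -0.4, -0.1]
grip_width: 0.0003
```

```bash
python3 -c "
from h import *
rel([.575,.098,.142])
p,d=robot.camera('wrist');cv2.imwrite('pics/w1.png',p[:,:,::-1])
p,d=robot.camera('side');cv2.imwrite('pics/s1.png',cv2.resize(p[100:300,180:480,::-1],None,fx=2.6,fy=2.6))"
```

```text
t 1.93 pos [0.573  0.1013 0.2226] F [ 0.06 -0.38 -0.09] w 0.00030517693468139076
shift cm [-0.23 -0.31  8.06] rot deg [ 0.02 -0.05  0.14]
```

View pics/w1.png

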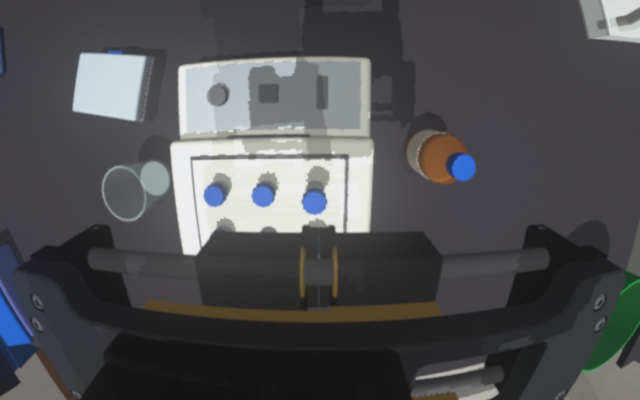

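View pics/s1.png

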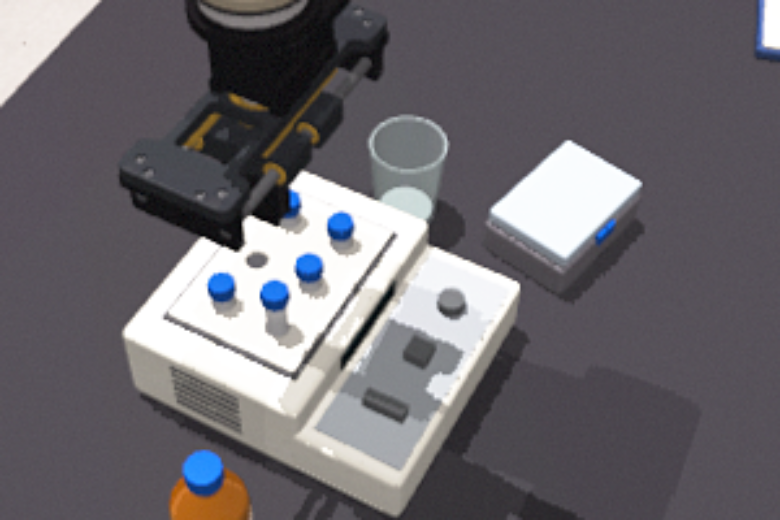

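The wrist view shows the tall cap at (315,202), nearly in line with the fingers at column ~318, and the round key at (217,95). The side view shows nothing disturbed. I lower to just above the cap and correct xy.

Call:
drive_tool:
  targets: [-0.1, -0.1, 1.5, 0, 0, 0, -0.2, -0.3, 3.5, 0, 0, 0, -0.2, -0.3, 5.5, 0, 0, 0, -0.2, -0.3, 6.6, 0, 0, 0, -0.2, -0.3, 7.1, 0, 0, 0, -0.2, -0.3, 7.1, 0, 0, 0, -0.2, -0.3, 7.1, 0, 0, 0]

```text
time: 2.62
position: [0.5763, 0.0968, 0.152]
tool_rot: [0.036, 0.999, 0.0, 0.0]
ft_force: [-0.5, 0.5, 0.5]
grip_width: 0.0005
```

```bash
python3 - <<'E'
from h import *
rel([.575,.098,.142])
o=robot.get_obs()
p,d=robot.camera('wrist');cv2.imwrite('pics/w2.png',p[:,:,::-1])
c=robot.calibration('wrist');K=c['mtx'];he=c['hand_eye']
pi=p.astype(int);blue=((pi[...,2]>110)&(pi[...,0]<80)&(pi[...,1]<130)).astype(np.uint8)
v,u=np.mgrid[:400,:640];dx=u-K[0,2];dy=v-K[1,2];r=np.hypot(dx,dy)+1e-9;th=r/K[0,0]
X=np.stack([dx/r*np.tan(th)*d,dy/r*np.tan(th)*d,d],-1)@he[:3,:3].T+he[:3,3]
W=Ro.from_quat(o['tool_rot']).apply(X.reshape(-1,3)).reshape(X.shape)+o['position']
k,l,s,cc=cv2.connectedComponentsWithStats(blue)
for i in range(1,k):
    m=(l==i)&(d>0)
    if s[i,4]>60 and m.sum()>30:
        q=W[m];zt=np.percentile(q[:,2],90);t=q[q[:,2]>zt-.003];print(cc[i].round(),s[i,4],t.mean(0).round(4),t.min(0).round(3),t.max(0).round(3))
p,d=robot.camera('side');cv2.imwrite('pics/s2.png',cv2.resize(p[150:270,220:390,::-1],None,fx=4.5,fy=4.5))
E
```

```text
t 2.62 pos [0.5763 0.0968 0.152 ] F [-0.5   0.48  0.52] w 0.0005159949039269857
shift cm [0.14 0.11 1.  ] rot deg [0.   0.04 0.04]
[508. 181.] 783 [0.5556 0.238  0.1215] [0.543 0.226 0.119] [0.569 0.252 0.124]
[251. 218.] 522 [0.5705 0.0504 0.1188] [0.536 0.04  0.114] [0.582 0.08  0.23 ]
[319. 221.] 233 [0.5691 0.0972 0.1363] [0.565 0.089 0.134] [0.573 0.106 0.138]
[  4. 356.] 161 [ 0.8472 -0.5425  0.0953] [ 0.815 -0.595  0.093] [ 0.881 -0.515  0.098]
```

View pics/w2.png

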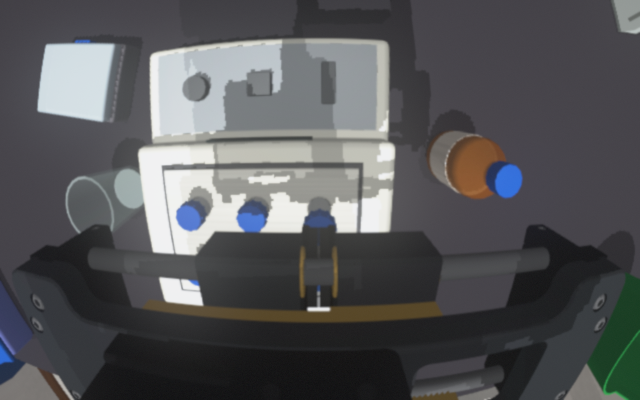

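View pics/s2.png

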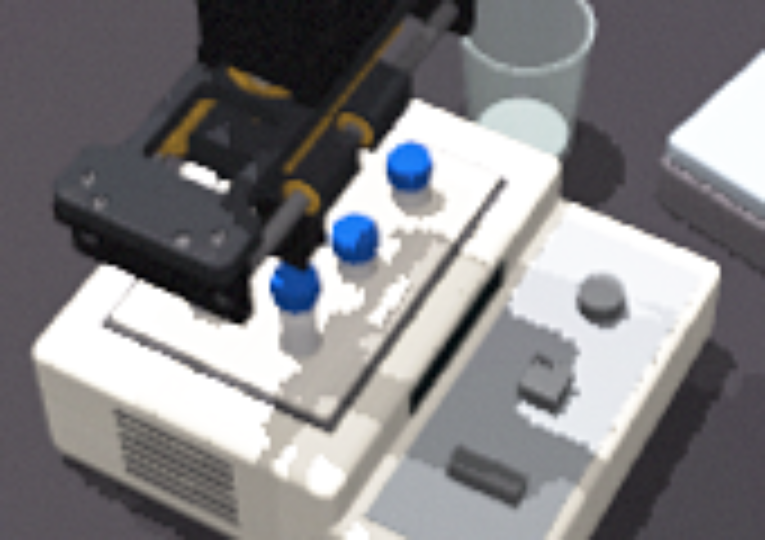

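Wrist measurement: cap y=0.097, front edge x=0.565 and top z≈0.136, which agrees with the first measurement. I press down slowly, stopping short of home.

Call:
drive_tool:
  targets: [0.1, 0.1, 0.6, 0, 0, 0, 0.1, 0.1, 1.1, 0, 0, 0, 0.1, 0.1, 1.4, 0, 0, 0, 0.1, 0.1, 1.6, 0, 0, 0, 0.1, 0.1, 1.8, 0, 0, 0, 0.1, 0.1, 2.0, 0, 0, 0, 0.1, 0.1, 2.2, 0, 0, 0, 0.1, 0.1, 2.4, 0, 0, 0, 0.1, 0.1, 2.6, 0, 0, 0, 0.1, 0.1, 2.8, 0, 0, 0, 0.1, 0.1, 2.9, 0, 0, 0, 0.1, 0.1, 2.9, 0, 0, 0]

```text
time: 3.72
position: [0.5747, 0.0977, 0.1222]
tool_rot: [0.036, 0.999, -0.0, -0.0]
ft_force: [-2.5, 0.1, 4.4]
grip_width: 0.0004
```

Call:
drive_tool:
  targets: [0, 0, 0.2, 0, 0, 0, 0, 0, 0.4, 0, 0, 0, 0, 0, 0.5, 0, 0, 0, 0, 0, 0.6, 0, 0, 0, 0, 0, 0.7, 0, 0, 0, 0, 0, 0.8, 0, 0, 0, 0, 0, 0.8, 0, 0, 0, 0, 0, 0.8, 0, 0, 0]

```text
time: 4.38
position: [0.5748, 0.0977, 0.1145]
tool_rot: [0.036, 0.999, 0.0, -0.0]
ft_force: [-2.8, 0.2, 4.2]
grip_width: 0.0004
```

Call:
drive_tool:
  targets: [0, 0, 0.05, 0, 0, 0, 0, 0, 0.1, 0, 0, 0, 0, 0, 0.1, 0, 0, 0, 0, 0, 0.1, 0, 0, 0]

```text
time: 4.72
position: [0.5749, 0.0977, 0.1137]
tool_rot: [0.036, 0.999, -0.0, -0.0]
ft_force: [-3.1, 0.5, 5.0]
grip_width: 0.0007
```

Call:
drive_tool:
  targets: [0, 0, 0.05, 0, 0, 0, 0, 0, 0.1, 0, 0, 0, 0, 0, 0.1, 0, 0, 0, 0, 0, 0.1, 0, 0, 0]

```text
time: 5.05
position: [0.5749, 0.0977, 0.113]
tool_rot: [0.036, 0.999, -0.0, -0.0]
ft_force: [-4.2, 0.1, 6.5]
grip_width: 0.0005
```

Call:
drive_tool:
  targets: [0, 0, 0.05, 0, 0, 0, 0, 0, 0.1, 0, 0, 0, 0, 0, 0.1, 0, 0, 0, 0, 0, 0.1, 0, 0, 0]

```text
time: 5.38
position: [0.5749, 0.0977, 0.1122]
tool_rot: [0.036, 0.999, -0.0, -0.0]
ft_force: [-4.0, -0.3, 8.3]
grip_width: 0.0001
```

The force rises at the cap's own stiffness (about 2 N/mm) to 8.3 N at z=0.112, so the tube is on its stop. I lift clear and look.

Call:
drive_tool:
  targets: [0, 0, -0.3, 0, 0, 0, 0, 0, -1, 0, 0, 0, 0, 0, -2.5, 0, 0, 0, 0, 0, -4.5, 0, 0, 0, 0, 0, -6.5, 0, 0, 0, 0, 0, -8, 0, 0, 0, 0, 0, -8.5, 0, 0, 0, 0, 0, -8.5, 0, 0, 0, 0, 0, -8.5, 0, 0, 0]

```text
time: 6.13
position: [0.5752, 0.0976, 0.1962]
tool_rot: [0.037, 0.999, -0.0, 0.0]
ft_force: [-0.7, 0.0, -0.3]
grip_width: 0.0006
```

```bash
python3 - <<'E'
from h import *
rel([.472,.0025,.195])
p,d=robot.camera('side');cv2.imwrite('pics/s3.png',cv2.resize(p[150:270,220:390,::-1],None,fx=4.5,fy=4.5))
W=cloud('side',d);pi=p.astype(int)
blue=((pi[...,2]>110)&(pi[...,0]<80)&(pi[...,1]<130)).astype(np.uint8)
k,l,s,cc=cv2.connectedComponentsWithStats(blue)
for i in range(1,k):
    m=(l==i)&(d>0)
    if s[i,4]>15:
        q=W[m];zt=np.percentile(q[:,2],90);t=q[q[:,2]>zt-.004]
        if t[:,0].mean()>.5 and zt>.1: print(cc[i].round(),t.mean(0).round(4),zt.round(4))
E
```

```text
t 6.13 pos [0.5752 0.0976 0.1962] F [-0.69  0.02 -0.3 ] w 0.0005765879038446092
shift cm [  9.6  -10.24   0.12] rot deg [0.   0.04 0.01]
[311. 187.] [0.5675 0.0032 0.1154] 0.1166
[298. 203.] [0.571  0.0516 0.1154] 0.1172
[265. 210.] [0.6227 0.0959 0.1151] 0.1168
[286. 220.] [0.5747 0.0992 0.1153] 0.1167
[258. 285.] [0.5498 0.2445 0.1194] 0.1207
```

View pics/s3.png

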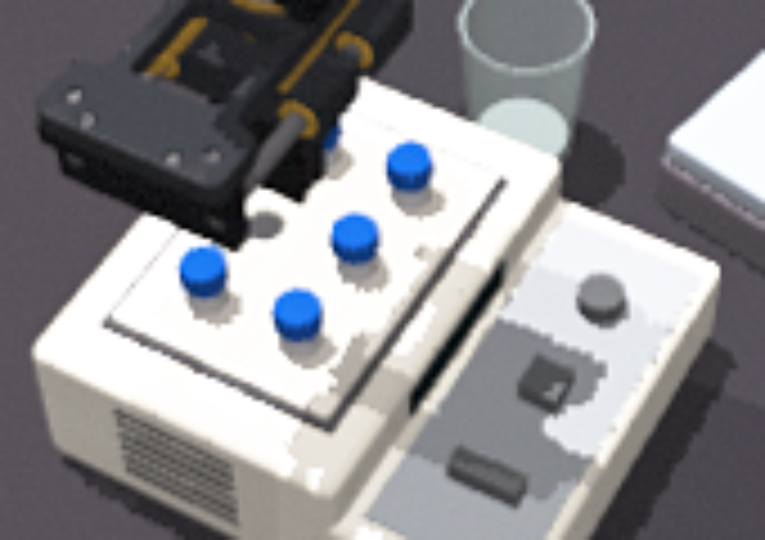

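The pressed cap now reads 0.1153, the same as the others. The bottle reading may just be partly occluded, so I'll check it once clear. Moving to above the round key.

Call:
drive_tool:
  targets: [1.2, -1.3, 0, 0, 0, 0, 3, -3.2, 0, 0, 0, 0, 5, -5.3, 0, 0, 0, 0, 7, -7.5, 0, 0, 0, 0, 8.6, -9.2, 0, 0, 0, 0, 9.4, -10, 0, 0, 0, 0, 9.6, -10.2, 0, 0, 0, 0, 9.6, -10.2, 3, 0, 0, 0, 9.6, -10.2, 6, 0, 0, 0, 9.6, -10.2, 9, 0, 0, 0, 9.6, -10.2, 10.4, 0, 0, 0, 9.6, -10.2, 10.4, 0, 0, 0]

```text
time: 7.18
position: [0.4707, 0.0038, 0.0893]
tool_rot: [0.036, 0.999, 0.001, -0.003]
ft_force: [0.2, 0.3, 0.4]
grip_width: 0.0005
```

```bash
python3 - <<'E'
from h import *
rel([.472,.0025,.072])
p,d=robot.camera('side');cv2.imwrite('pics/s4.png',cv2.resize(p[150:340,210:430,::-1],None,fx=3,fy=3))
W=cloud('side',d);pi=p.astype(int)
blue=((pi[...,2]>110)&(pi[...,0]<80)&(pi[...,1]<130)).astype(np.uint8)
k,l,s,cc=cv2.connectedComponentsWithStats(blue)
for i in range(1,k):
    m=(l==i)&(d>0)
    if s[i,4]>15:
        q=W[m];zt=np.percentile(q[:,2],90);t=q[q[:,2]>zt-.004]
        if t[:,0].mean()>.5 and zt>.1: print(cc[i].round(),t.mean(0).round(4),zt.round(4))
p,d=robot.camera('wrist');cv2.imwrite('pics/w4.png',p[:,:,::-1])
E
```

```text
t 7.18 pos [0.4707 0.0038 0.0893] F [0.18 0.25 0.37] w 0.0005244140257721342
shift cm [-0.15 -0.13  1.73] rot deg [ 0.08 -0.34  0.03]
[290. 180.] [0.6139 0.0046 0.1149] 0.1159
[310. 189.] [0.5644 0.0081 0.1141] 0.115
[299. 205.] [0.5689 0.0561 0.1135] 0.1144
[265. 213.] [0.6196 0.1004 0.1141] 0.1149
[286. 223.] [0.5712 0.1032 0.1141] 0.1152
[258. 285.] [0.5508 0.2447 0.1184] 0.1194
```

View pics/s4.png

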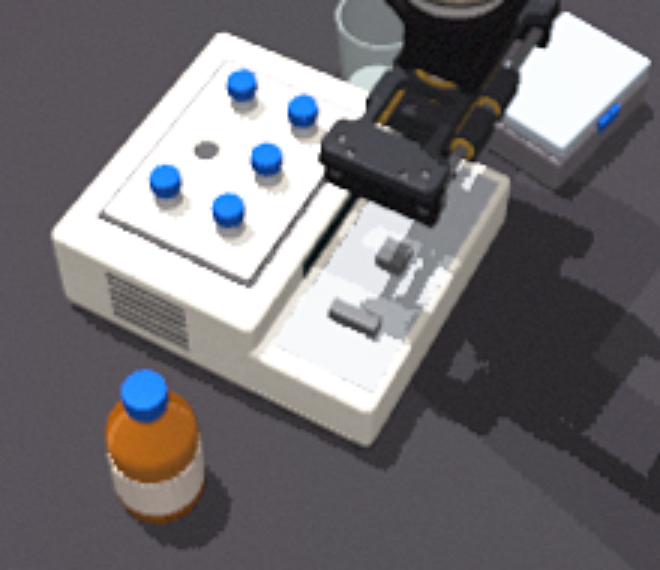

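View pics/w4.png

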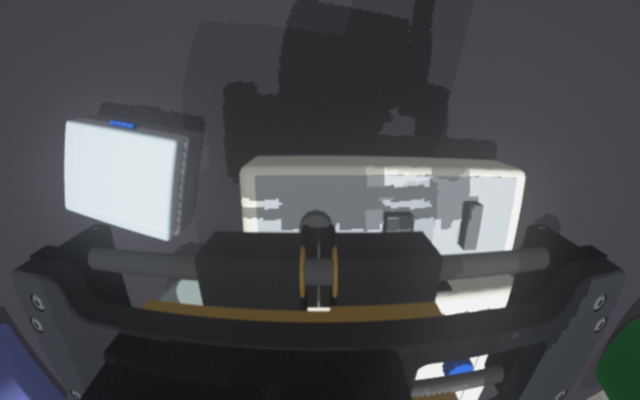

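All side-camera readings, including the bottle, have shifted together by about 4–5 mm, so the side camera has probably moved. I check with the top camera and the wrist.

```bash
python3 - <<'E'
from h import *
c=robot.calibration('side');print(c['t'])
for n in('top','side'):
    p,d=robot.camera(n);z=np.load(n+'0.npz')['p']
    pi=p.astype(int);W=cloud(n,d)
    def cs(p):
        p=p.astype(int);b=((p[...,2]>110)&(p[...,0]<80)&(p[...,1]<130)).astype(np.uint8)
        k,l,s,cc=cv2.connectedComponentsWithStats(b);return [(cc[i].round(1).tolist(),int(s[i,4])) for i in range(1,k) if s[i,4]>20]
    print(n);print(cs(z));print(cs(p))
    cv2.imwrite(f'pics/{n}5.png',p[:,:,::-1])
E
```

```text
[0.49880154 0.23102827 0.89596706]
top
[([614.6, 60.7], 4929), ([589.9, 78.7], 195), ([275.5, 145.7], 75), ([325.0, 148.0], 75), ([272.7, 167.5], 84), ([298.9, 170.9], 74), ([323.8, 172.2], 79), ([198.9, 180.6], 152), ([400.1, 265.5], 26), ([596.5, 285.6], 172), ([574.7, 341.8], 83), ([589.9, 389.6], 34)]
[([614.5, 60.8], 4965), ([589.9, 79.2], 231), ([275.7, 145.9], 75), ([325.0, 148.2], 72), ([273.2, 169.6], 56), ([198.9, 180.6], 155), ([399.9, 265.5], 28), ([586.9, 318.2], 365)]
side
[([336.4, 24.3], 2203), ([333.4, 52.7], 1188), ([484.7, 110.0], 116), ([574.4, 118.2], 246), ([290.2, 177.0], 58), ([310.4, 185.7], 63), ([412.4, 187.8], 30), ([298.4, 201.8], 68), ([264.4, 209.0], 65), ([284.9, 212.1], 72), ([257.5, 279.5], 173)]
[([368.4, 2.1], 62), ([395.2, 8.4], 63), ([338.4, 34.5], 350), ([326.0, 57.1], 381), ([481.0, 118.5], 48), ([290.1, 180.3], 38), ([412.3, 188.3], 30), ([310.5, 189.2], 43), ([298.6, 205.2], 41), ([265.0, 212.8], 39), ([285.8, 222.5], 42), ([257.7, 285.0], 69)]
```

View pics/top5.png

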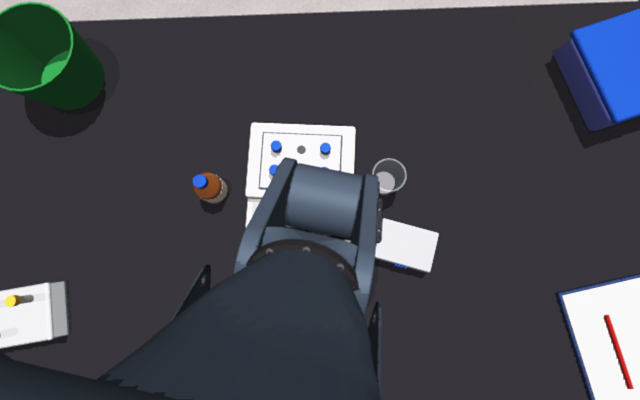

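The top camera shows nothing has moved: bottle at (198.9,180.6), beaker, box and caps all unchanged. The side shift came from the blue mask shrinking (bottle cap area 173 → 69 px) under different lighting. The wrist view shows the round key centred on the fingers. I press it.

Call:
drive_tool:
  targets: [-0.05, -0.1, 0.3, 0, 0, 0, -0.1, -0.1, 0.7, 0, 0, 0, -0.1, -0.1, 1.1, 0, 0, 0, -0.1, -0.1, 1.4, 0, 0, 0, -0.1, -0.1, 1.6, 0, 0, 0, -0.1, -0.1, 1.6, 0, 0, 0, -0.1, -0.1, 1.6, 0, 0, 0]

```text
time: 7.97
position: [0.4726, 0.0019, 0.0764]
tool_rot: [0.036, 0.999, 0.0, -0.0]
ft_force: [-0.0, 0.3, -0.3]
grip_width: 0.0002
```

```bash
python3 -c "
from h import *
rel([.472,.0025,.0655])"
```

```text
t 7.97 pos [0.4726 0.0019 0.0764] F [-0.02  0.3  -0.31] w 0.00020043408679836433
shift cm [0.06 0.06 1.09] rot deg [ 0.   -0.03  0.02]
```

Call:
drive_tool:
  targets: [0, 0.05, 0.2, 0, 0, 0, 0, 0.05, 0.4, 0, 0, 0, 0, 0.05, 0.6, 0, 0, 0, 0, 0.05, 0.75, 0, 0, 0, 0, 0.05, 0.9, 0, 0, 0, 0, 0.05, 1.0, 0, 0, 0, 0, 0.05, 1.0, 0, 0, 0, 0, 0.05, 1.0, 0, 0, 0]

```text
time: 8.63
position: [0.4728, 0.0024, 0.0668]
tool_rot: [0.036, 0.999, -0.0, 0.0]
ft_force: [-0.8, 1.3, 4.6]
grip_width: 0.0005
```

Call:
drive_tool:
  targets: [0, 0, 0.05, 0, 0, 0, 0, 0, 0.15, 0, 0, 0, 0, 0, 0.15, 0, 0, 0, 0, 0, 0.15, 0, 0, 0]

```text
time: 8.97
position: [0.4729, 0.0024, 0.0654]
tool_rot: [0.036, 0.999, -0.0, 0.0]
ft_force: [-0.6, -0.7, 6.6]
grip_width: 0.0006
```

Call:
drive_tool:
  targets: [0, 0, -0.2, 0, 0, 0, 0, 0, -0.6, 0, 0, 0, 0, 0, -1.5, 0, 0, 0, 0, 0, -3.5, 0, 0, 0, 0, 0, -6.5, 0, 0, 0, 0, 0, -10, 0, 0, 0, 0, 0, -13, 0, 0, 0, 0, 0, -15, 0, 0, 0, 0, 0, -16, 0, 0, 0, 0, 0, -16, 0, 0, 0]

```text
time: 9.8
position: [0.4743, 0.002, 0.228]
tool_rot: [0.036, 0.999, -0.001, 0.003]
ft_force: [-0.1, -0.4, -0.2]
grip_width: 0.0007
```

```bash
python3 -c "
from h import *
rel([.3,.35,.25])"
```

```text
t 9.8 pos [0.4743 0.002  0.228 ] F [-0.05 -0.36 -0.21] w 0.0006715776027577349
shift cm [19.9  33.43 -2.36] rot deg [-0.06  0.36  0.03]
```

The key went down about 4.5 mm at 6.6 N and was released. I move well clear to the left for a final unobstructed look.

Call:
drive_tool:
  targets: [1, 1.7, 0, 0, 0, 0, 2.8, 4.7, 0, 0, 0, 0, 4.6, 7.7, 0, 0, 0, 0, 6.4, 10.8, 0, 0, 0, 0, 8.2, 13.8, 0, 0, 0, 0, 10, 16.8, 0, 0, 0, 0, 11.8, 19.8, 0, 0, 0, 0, 13.6, 22.8, 0, 0, 0, 0, 15.2, 25.5, 0, 0, 0, 0, 16.2, 27.2, 0, 0, 0, 0, 16.5, 27.7, 0, 0, 0, 0, 16.5, 27.7, 0, 0, 0, 0]

```text
time: 10.8
position: [0.3271, 0.2912, 0.2244]
tool_rot: [0.035, 0.999, -0.001, -0.001]
ft_force: [-0.2, 0.1, 0.2]
grip_width: 0.0004
```

```bash
python3 - <<'E'
from h import *
rel([.3,.35,.25])
for n in('top','side'):
    p,d=robot.camera(n);z0=np.load(n+'0.npz');z=z0['p'];d0=z0['d']
    W=cloud(n,d)
    W0=cloud(n,d0)
    for nm,(u,v) in {'top':dict(round=(325,224),sq=(298,222),bar=(270,221),a=(273,169)),'side':dict(round=(353,215),sq=(341,235),bar=(328,255))}[n].items():
        print(n,nm,np.round([np.median(W0[v-1:v+2,u-1:u+2,2]),np.median(W[v-1:v+2,u-1:u+2,2])],4))
    def cs(p):
        p=p.astype(int);b=((p[...,2]>110)&(p[...,0]<80)&(p[...,1]<130)).astype(np.uint8)
        k,l,s,cc=cv2.connectedComponentsWithStats(b);return [(cc[i].round(1).tolist(),int(s[i,4])) for i in range(1,k) if 20<s[i,4]<180]
    print(cs(z));print(cs(p))
    cv2.imwrite(f'pics/{n}6.png',p[:,:,::-1])
E
```

```text
t 10.8 pos [0.3271 0.2912 0.2244] F [-0.15  0.11  0.21] w 0.00042840129641712676
shift cm [ 3.12  5.67 -2.57] rot deg [-0.06 -0.08  0.2 ]
top round [0.0709 0.0706]
top sq [0.0708 0.0701]
top bar [0.0691 0.0709]
top a [0.1352 0.1161]
[([275.5, 145.7], 75), ([325.0, 148.0], 75), ([272.7, 167.5], 84), ([298.9, 170.9], 74), ([323.8, 172.2], 79), ([198.9, 180.6], 152), ([400.1, 265.5], 26), ([596.5, 285.6], 172), ([574.7, 341.8], 83), ([589.9, 389.6], 34)]
[([275.5, 145.7], 75), ([324.9, 148.0], 76), ([274.0, 169.7], 75), ([298.8, 171.0], 73), ([323.8, 172.2], 79), ([198.8, 180.6], 151), ([400.1, 265.6], 27), ([596.4, 285.6], 171), ([570.1, 327.5], 35), ([578.0, 352.0], 48), ([589.8, 389.5], 33)]
side round [0.07   0.0705]
side sq [0.0706 0.0704]
side bar [0.0699 0.0704]
[([484.7, 110.0], 116), ([290.2, 177.0], 58), ([310.4, 185.7], 63), ([412.4, 187.8], 30), ([298.4, 201.8], 68), ([264.4, 209.0], 65), ([284.9, 212.1], 72), ([257.5, 279.5], 173)]
[([368.0, 2.2], 63), ([516.9, 36.6], 113), ([344.4, 50.4], 27), ([546.5, 130.6], 40), ([290.1, 180.4], 37), ([310.5, 189.1], 41), ([298.6, 205.2], 40), ([264.9, 212.7], 38), ([285.7, 222.5], 41), ([257.7, 285.0], 70)]
```

View pics/top6.png

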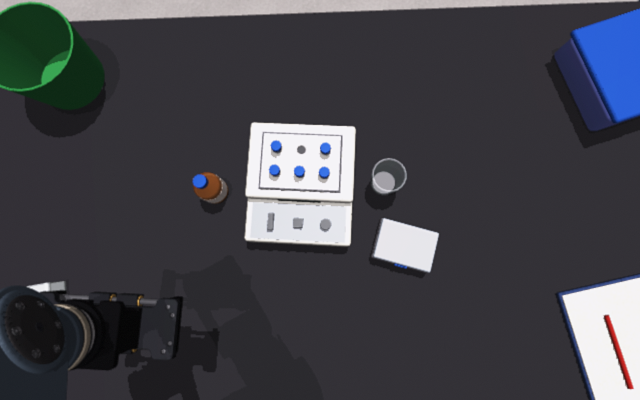

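View pics/side6.png

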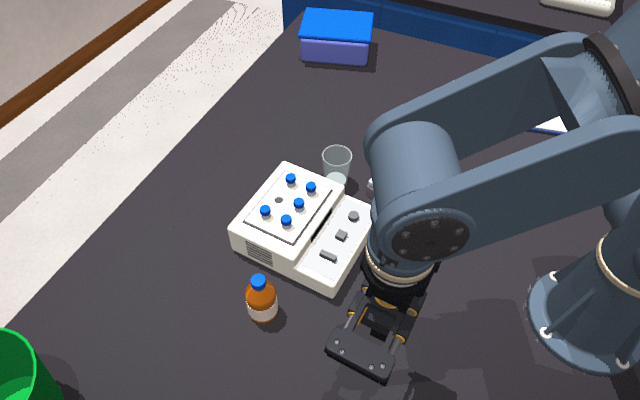

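Both views show all five caps level (tall one now at top (274,170)), the keys up, and the bottle, beaker and box where they were. I compare cap heights once more, then hand in.

```bash
python3 - <<'E'
from h import *
p,d=robot.camera('top');W=cloud('top',d);p=p.astype(int)
b=((p[...,2]>120)&(p[...,0]<80)&(p[...,1]<130)).astype(np.uint8)
k,l,s,cc=cv2.connectedComponentsWithStats(b)
for i in range(1,k):
    if 240<cc[i][0]<340 and s[i,4]>30:
        q=W[(l==i)&(d>0)][:,2];zt=np.percentile(q,90);print(cc[i].round(1),q[q>zt-.004].mean().round(4))
E
```

```text
[275.6 145.6] 0.1154
[324.9 147.9] 0.1154
[274.  169.7] 0.1154
[298.8 171. ] 0.1155
[323.7 172.1] 0.1156
```

```bash
python3 -c "
from rig import robot
o=robot.get_obs();print(o['joint_velocities'].round(3),o['time']);print(robot.hand_in())"
```

```text
[-0.014 -0.004 -0.002  0.005  0.001  0.003] 10.95
the job is handed in; nothing more can be done
None
```

The tall tube is fully home, and the round start key has been pressed and sprung back up. I handed the job in at about 11 s of the 42 s allowed.

- **Tube:** I pressed the front-left cap down with closed fingertips until the force rose to 8.3 N at 0.112 m, which means it was on its stop. Unpressed, the last top-camera check puts its cap at 0.1154 m, against 0.1154–0.1156 m for the other four.
- **Start key:** I then pressed the round key about 4.5 mm (6.6 N) and lifted straight off. All three key tops read about 0.070–0.071 m at the end.
- **Surroundings:** in the top camera the bottle, beaker and box are where they started, and the arm is clear to the left with no contact force.
- **Disagreement:** partway through, the side camera's blue-cap readings for the tubes and bottle shifted by a few mm together. The top camera showed no movement. I put the shift down to the caps being lit differently and did not rely on it.

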